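Store the small bottle in the sample chest with the locking lid stay

ROBOT

A 6-joint arm with a two-finger parallel gripper is mounted at the origin on a cart in front of the work surface, level with it; the furniture and walls round the work are solid. World frame = base frame: x ahead of the robot, y to its left, z up, the work surface at z = 0. Lengths are in mm, angles in rad, forces in N, time in s.
With the tool pointing down it reaches from about 275 to 750 mm from the base axis. Payload 10.2 kg.
Tool frame: the origin (TCP) lies midway between the tips of the shut fingers; the grasp point (between the pads) lies 19 mm behind it; z points along the fingers, y is the direction in which the jaws open and shut (so a half turn about z gives the same grasp; the last joint's range is limited). The gripper opens to 85 mm and grips with 20 to 120 N. Pads are 22 mm wide; open, the fingers measure 114 mm over their backs; the gripper's body (76 mm by 85 mm) begins 54 mm behind the grasp point. The pads swing forward as they close: fully open they stand 13 mm farther back than shut.
Start: joints at [-1.327, 0.313, 1.498, -0, 1.331, -0.223], TCP at [236.255, -468.844, 231.294] pointing down, gripper open.
Joint ranges: [-2.94, 2.94], [-0.97, 2.17], [0.19, 2.56], [-1.23, 4.37], [0.02, 3.11], [-2.88, 2.88]. Speed limits (rad/s): [2.39, 2.39, 3.01, 3.14, 3.14, 3.14].

INTERFACE

Orientations are given as a unit quaternion [w, x, y, z].
In Python, from rig import sense, optics, ctrl gives the robot as it stands.
- The arm moves only by the tool play_rows, never from a script. Its argument "plan" is a list of rows, each a list of 7 numbers: the shift along the world's x, y, z in mm, then the turn, a rotation vector about the world's x, y, z in rad, then the opening, from -1 (shut) to 1 (fully open), so that 0 is half open. A call has 1 to 5 rows; each row shifts and turns the pose as measured when the row begins; what a row does not reach is not made up. A row lasts 1/12 s, in which the tool goes at most 41.7 mm and 7.16 degrees, less where a joint would pass 70% of its speed; a pose out of reach is approached as far as the arm can. A call is refused whole if a number of a shift passes 41.7 or a number of a turn 0.125, either way. A call with a gripper value outside its range is refused whole. The fingers move at their own pace and stop on an object; "grip_force" is the grip in N (left out, the last holds). Time passes only in rows, so rows that do not move let the fingers close. It gives the time, the measured TCP pose, the force and the opening at its end, in the units of the state.
- sense(): the state, without advancing time (a new reading comes with each control period).
- optics.capture(name): name is "scene" or "top"; returns a dict with "img" (420x560x3 uint8, blue, green, red), "fx", "fy", "cx", "cy" (pixels), "world_to_cam" (4x4, takes a point from world to camera coordinates). Camera axes: x right, y up, looking along -z (the intrinsics and any distortion apply to the point x, -y, -z); pixel columns grow to the right and rows downward; lengths in mm; the calibration is good to about 2 mm. A picture is of the moment at which its call begins. There is no depth.
- ctrl.finish_job(): hands the job in, once; it reports no verdict.
The state is a dict: "time_s": time; "joints": joint angles; "dq": joint speeds; "tau": joint torques, N m; "eef_pos": TCP position; "ee_rot": TCP orientation; "force": force on the tool from outside, world axes, zero at the start; "wrist_torque": the same for the moment, N m; "grip_width": opening from 0.0 (shut) to 1.0 (fully open).
Only numpy, scipy, OpenCV 4.12 (cv2) and the standard library are available. Lean on these libraries where they do the work, as an engineer would, in place of code of your own. Each camera call takes 0.05 s, during which the arm holds its last target. There are 200 camera calls.

TASK

Raise the lid of the sample chest by its handle until its folding stay snaps straight and locks, and let go of it. Stand the small bottle upright inside the chest, then break the stay at its joint and lower the lid gently until it is fully shut, never forcing the lid or the stay (its foot must not slip on the chest), never letting the lid drop, and leaving everything else on the bench alone.

Things in the scene. Friction and masses are not known exactly. Their poses are not given: they have to be found in the camera images.
- chest: grey open box fixed to the bench, 150 (x) x 200 (y) x 110 mm high, walls and floor 6 mm. Origin: centre of its underside; x from its front to the hinge side, y to its left, z up. Lid hinge line: along y at x = 75, z = 110 mm. The folding stay is outside its right (-y) wall: a lower strap, pivoted on an adjustable foot on the wall at x = -47 to -36, z = 98 mm, and an upper strap, pivoted on the lid's edge, 73 mm each.
- lid (a joint): angle of the white lid (0.38 to 0.48 kg), rad: 0 shut, grows as its front rises, 1.35 to 1.48 on the locked stay, by how the stay's foot is set; the straight stay stops it rigidly 0.004 rad above that. Its hinge rubs: stay broken, it stays put between about 0.95 and 1.25 rad; lower it may fall shut unless held (over 2.4 rad/s is a drop), higher the stay may snap straight again.
- lid_handle (a point): middle of the lid's handle: a round steel bar 10 mm thick, 120 mm long, parallel to the hinge line, held 40 mm out from the lid's front edge on an arm at each end (100 mm free between them). It is 190 mm from the hinge line and, shut, at x = -115, z = 115 mm in the chest's frame. It may turn between the fingers.
- stay_knee (a joint): angle of the stay's folding joint, rad: about 0 with the lid shut (folded), 2.66 with the straps in line, 2.78 at its stop just past the line, where it is locked and holds the lid. A light spring pushes it there once the lid is raised far enough. To break it, push the joint down (5 to 7 N) through the line and on for some 30 mm, which draws the lid down to about 1.15 rad.
- release_bar (a point): point on the round steel release bar, 12 mm thick, that stands out 66 mm sideways (to -y) from the stay's joint and ends in an 18 mm collar. The point is on the bar's axis, 57 mm from the chest's right wall. With the stay locked it is at about x = 11, y = -157, z = 150 mm in the chest's frame; with the lid at 1.15 rad at x = 30, z = 119 mm; shut, at x = 12, z = 46 mm.
- stay_foot_pivot (a point): pivot of the lower strap on the stay's foot, a 16 mm disc on the chest's right wall. The foot is clamped by friction at x = -47 to -36 mm in the chest's frame (differs each time) and must stay there: it slips when the lid is pulled or pushed at its handle by more than about 15 N against the straight or locked stay.
- chest_floor (a point): a point on the chest's inner floor, 35 mm in front of its middle and 6 mm above the bench, where the bottle can stand.
- small_bottle: the small reagent bottle, the shorter of the two bottles: round, 48 mm across, 97 mm high with its 25 mm cap, straight sides up to about 65 mm, 0.08 to 0.2 kg. Origin at the centre of its underside, z up.
- tall_bottle: bystander: the tall reagent bottle, 60 mm across, 127 mm high. Origin at the centre of its underside.
- bench_timer: bystander: flat white bench timer, 62 x 62 x 19 mm, origin at the centre of its underside.
- white_rack: bystander: white tube rack, 68 x 118 x 54 mm, origin at the centre of its underside.
- pen: bystander: marker pen lying flat, 131 mm long, 15 mm thick, origin at the centre of its underside.
There are look-alikes about, which are no part of the job. Of the things like the small_bottle, leave any that is black; of the rest the larger one is meant.

How it is judged (in metres and radians):
On the way, in this order (a step that is already met when the one before it is completed fails the run):
1. the lid stands open on its locked stay, and the robot does not touch it (value of joint stay_knee above 2.71 rad and value of joint lid above 1.32 rad and contact force between each of the fingers, the arm and chest below 0.3 N), for 0.2 s.
2. the small bottle stands upright inside the chest, let go, with the stay still locked (value of joint stay_knee above 2.71 rad and value of joint lid above 1.32 rad and x of small_bottle in the frame of chest between -0.055 and 0.055 m and y of small_bottle in the frame of chest between -0.08 and 0.08 m and z of small_bottle in the frame of chest below 0.015 m and angle between small_bottle's own z axis and vertical below 0.2 rad and contact force between each of the fingers, the arm and small_bottle below 0.2 N), for 0.2 s.
3. the stay is broken at its joint and the lid is on its way down (value of joint stay_knee below 2.3 rad and value of joint lid below 1.3 rad), for 0.1 s.
At the end, for the whole second after the job is handed in: The lid is fully shut (within 0.03 rad), the small bottle stands upright (within 0.2 rad) on the floor inside the chest, all at rest, and the robot touches neither (x of small_bottle in the frame of chest between -0.055 and 0.055 m and y of small_bottle in the frame of chest between -0.08 and 0.08 m and z of small_bottle in the frame of chest below 0.015 m and angle between small_bottle's own z axis and vertical below 0.2 rad and value of joint lid below 0.03 rad and velocity of joint lid above -0.05 rad/s and linear speed of small_bottle below 0.02 m/s and contact force between each of the fingers, the arm and chest below 0.3 N and contact force between each of the fingers, the arm and small_bottle below 0.2 N).
It fails at once if the stay is overloaded, so that its clamped foot slips by more than 1 mm (distance of stay_foot_pivot from where it was at the start of the episode above 0.001 m).
It fails at once if the lid drops or is slammed (falls faster than 2.4 rad/s) (velocity of joint lid below -2.4 rad/s).
It fails at once if the small bottle is tipped by more than 0.5 rad (angle between small_bottle's own z axis and vertical above 0.5 rad).
It fails at once if the small bottle is dropped or knocked hard into the chest (over 35 N) (contact force between small_bottle and chest above 35 N).
It fails at once if a bystander is moved by more than 25 mm (distance of any of tall_bottle, bench_timer, white_rack, pen from where it was at the start of the episode above 0.025 m).
It also fails if it takes over 72 s, if anything falls off the work surface, if the arm or the gripper's body presses on something with over 40 N, if the wrist force passes 120 N, or if a joint passes its speed limit or range.

## Working session

There is one attempt and no reset: what is moved stays moved. The work goes in short steps, Python scripts to look and compute and a tool call to move; the robot and the scene stay as the last step left them, time stands still between calls to the robot, and variables do not carry over. Pictures are saved under pics/ and viewed, about 8 in all and at most 12, crops included, and the job is handed in when it is done.

Besides the shell and the picture viewer there is one more tool, called in YAML: its name, and indented under it one key for each argument. play_rows: Moves the arm, as the interface text tells. Its arguments: {"type":"object","properties":{"plan":{"type":"array"},"grip_force":{"type":"number"}},"required":["plan"]}

```bash
mkdir -p pics; ls; cat > h.py <<'E'
import numpy as np, cv2
from rig import sense, optics, ctrl
def proj(c,P):
    P=np.atleast_2d(np.asarray(P,float)); T=np.array(c["world_to_cam"])
    q=P@T[:3,:3].T+T[:3,3]; return np.c_[c["fx"]*q[:,0]/-q[:,2]+c["cx"], c["fy"]*-q[:,1]/-q[:,2]+c["cy"]]
def ray(c,u,v):
    T=np.array(c["world_to_cam"]); R=T[:3,:3]; o=-R.T@T[:3,3]
    d=R.T@np.array([(u-c["cx"])/c["fx"],-(v-c["cy"])/c["fy"],-1.]); return o,d/np.linalg.norm(d)
def onz(c,u,v,z):
    o,d=ray(c,u,v); return o+d*(z-o[2])/d[2]
def tri(c1,p1,c2,p2):
    o1,d1=ray(c1,*p1);o2,d2=ray(c2,*p2); A=np.c_[d1,-d2]; s=np.linalg.lstsq(A,o2-o1,rcond=None)[0]
    a=o1+s[0]*d1;b=o2+s[1]*d2; return (a+b)/2,np.linalg.norm(a-b)
E
python3 - <<'E'
from h import *
import pickle
for n in("scene","top"):
    c=optics.capture(n); pickle.dump(c,open(n+".pkl","wb")); cv2.imwrite(f"pics/{n}0.png",cv2.resize(c["img"],(784,588),interpolation=cv2.INTER_CUBIC))
    o,d=ray(c,280,210); print(n,c.keys(),o,d,c["fx"])
print(sense())
E
```

```text
pics
scene dict_keys(['img', 'fx', 'fy', 'cx', 'cy', 'world_to_cam']) [-763.61774534  716.67075079  849.96624741] [ 0.77896811 -0.39758932 -0.48490351] 499.6770053967535
top dict_keys(['img', 'fx', 'fy', 'cx', 'cy', 'world_to_cam']) [ 396.28297705   78.26669514 1278.14101101] [ 0.0673058   0.01388812 -0.99763573] 450.3174976193458
{'time_s': 0.1, 'joints': array([-1.32740201e+00,  3.13388288e-01,  1.49833920e+00,  9.58971612e-07,
        1.33098009e+00, -2.23346479e-01]), 'dq': array([ 0.00068979,  0.0003728 , -0.00208316, -0.00189068, -0.00025731,
       -0.00039487]), 'tau': array([ 1.55330756e-03, -4.12903512e+01, -2.60140264e+01, -2.01218827e-04,
        3.07578826e-03, -1.07661805e-06]), 'eef_pos': array([ 236.19938375, -468.6228383 ,  230.80349112]), 'ee_rot': array([-5.57439598e-04,  9.72892367e-01,  2.31257718e-01, -5.12219272e-06]), 'force': array([ 0.040397  , -0.36650733, -0.29590097]), 'wrist_torque': array([-0.01813351, -0.01857453,  0.01977718]), 'grip_width': 0.9985751437149993}
```

View pics/scene0.png

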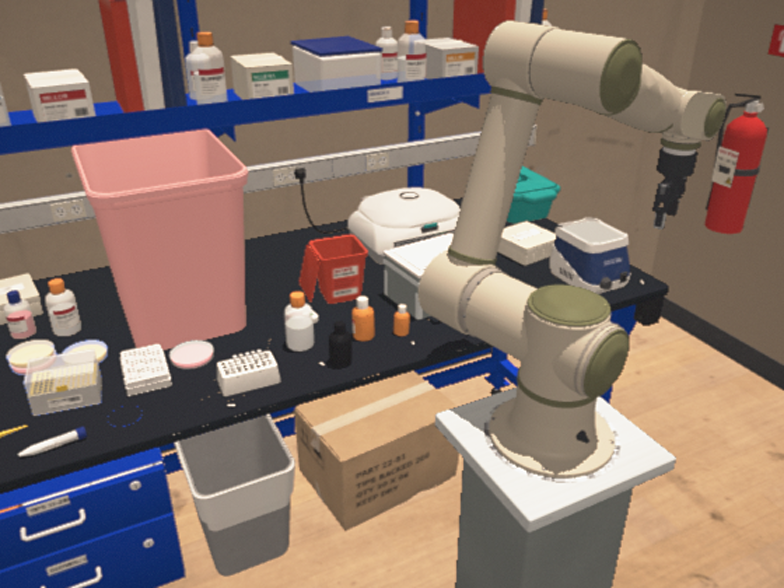

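View pics/top0.png

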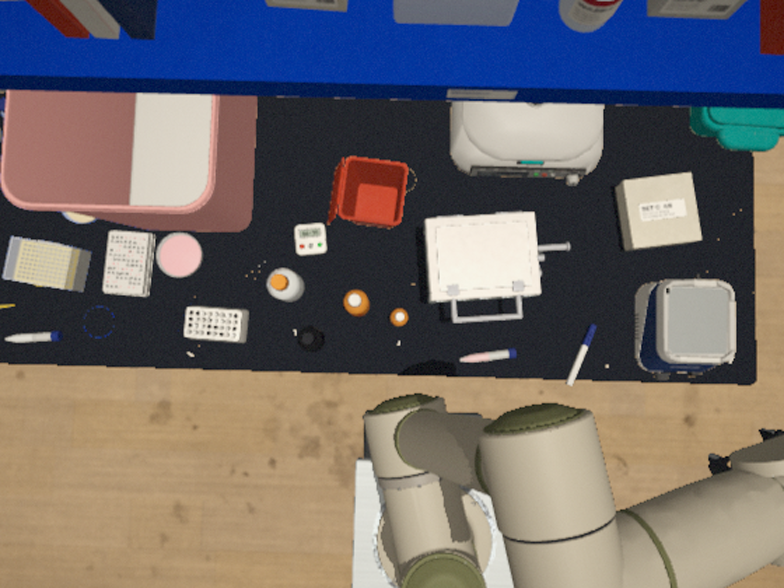

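The scene has: chest with white lid at top-view (482,258), its handle at (487,315), the release bar at (555,247), pens at (488,355) and (580,355). Candidates for the small bottle (784-px top view): orange with white cap at (356,302), a smaller orange one at (399,317), a black one at (311,339). The white bottle with orange cap at (285,284) is the tall one. Black is excluded, so I choose the larger orange one at (356,302). I'll check it in a close crop.

```bash
python3 - <<'E'
from h import *
import pickle
t=pickle.load(open("top.pkl","rb")); s=pickle.load(open("scene.pkl","rb"))
cv2.imwrite("pics/crop1.png",cv2.resize(t["img"][140:280,200:430],None,fx=3.4,fy=3.4,interpolation=cv2.INTER_CUBIC))
def blobs(c,m,amin=20):
    n,l,st,ce=cv2.connectedComponentsWithStats(m.astype(np.uint8))
    return [(st[i],ce[i]) for i in range(1,n) if st[i][4]>amin]
for c,nm in((t,"top"),(s,"scene")):
    hsv=cv2.cvtColor(c["img"],cv2.COLOR_BGR2HSV)
    m=(hsv[...,0]>6)&(hsv[...,0]<20)&(hsv[...,1]>150)&(hsv[...,2]>90)
    for st,ce in blobs(c,m):
        if nm=="top" and ce[1]>260: continue
        print(nm,"orange",st,ce.round(1))
hsv=cv2.cvtColor(t["img"],cv2.COLOR_BGR2HSV)
m=(hsv[...,1]<60)&(hsv[...,2]>185); m[:,:295]=0;m[:,410:]=0;m[:145]=0
for st,ce in blobs(t,m,200):
    print("lid",st,ce)
for u,v in((425,217),(536,212),(540,298),(428,302)): print(onz(t,u/1.4,v/1.4,118).round(1))
for u,v in((452,319),(522,317)): print("handle",onz(t,u/1.4,v/1.4,115).round(1))
print("bottle cap",onz(t,354/1.4,300/1.4,97).round(1),onz(t,399/1.4,317/1.4,70).round(1))
E
```

```text
top orange [194 196  12  11 100] [199.2 201.1]
top orange [245 207  19  19 197] [255.  216.8]
top orange [279 220  13  13  89] [284.7 226.3]
scene orange [290  16   8   8  57] [293.5  19.1]
scene orange [141  23  11  10  89] [146.   27.4]
scene orange [329  38  10   4  32] [333.7  39.3]
scene orange [ 34 199  12  11  98] [ 40.1 203.7]
scene orange [207 208  11  11 101] [212.1 213. ]
scene orange [252 219  15  25 312] [259.5 231. ]
scene orange [281 223  12  17 163] [286.5 231.2]
lid [ 304  152  101   78 4833] [345.1853921  183.94744465]
lid [ 366  303   44   82 2560] [392.54375   341.7671875]
lid [ 295  341   33   54 1114] [306.47845601 370.36445242]
lid [ 331  350   36   70 1258] [348.66931638 387.05007949]
lid [390 386  20  34 484] [401.80371901 401.73347107]
[619.8  37.1 118. ]
[ 634.7 -169.   118. ]
[ 474.6 -178.1  118. ]
[461.6  27.7 118. ]
handle [431.6 -17.3 115. ]
handle [ 438.9 -146.   115. ]
bottle cap [462.7 165.7  97. ] [434.   80.4  70. ]
```

View pics/crop1.png

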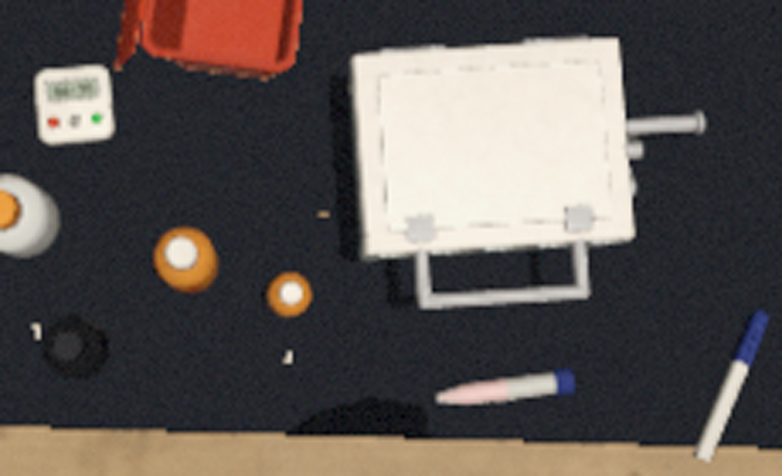

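The crop confirms it: chosen bottle's cap at crop (181,252), diameter about 18 px, or 48 mm. The smaller orange is at (290,294), black at (75,347). The handle bar runs from (425,300) to (587,292). Moving toward the handle.

play_rows:
  plan:
    - [18, 35, 0, 0, 0, 0.116, 0]
    - [18, 35, 0, 0, 0, 0.116, -0.3]
    - [18, 35, 0, 0, 0, 0.116, -0.3]
    - [18, 35, 0, 0, 0, 0.116, -0.3]
    - [18, 35, 0, 0, 0, 0.116, -0.3]
  grip_force: 20

```text
time_s: 0.52
eef_pos: [324.6, -291.3, 227.9]
ee_rot: [-0.002, 0.863, 0.505, -0.001]
force: [1.2, -0.4, 0.5]
grip_width: 0.353
```

play_rows:
  plan:
    - [18, 35, 0, 0, 0, 0.116, -0.3]
    - [18, 35, 0, 0, 0, 0.116, -0.3]
    - [18, 35, 0, 0, 0, 0.116, -0.3]
    - [18, 35, 0, 0, 0, 0.116, -0.3]
    - [18, 35, 0, 0, 0, 0.116, -0.3]

```text
time_s: 0.93
eef_pos: [416.1, -106.5, 227.3]
ee_rot: [-0.002, 0.672, 0.74, -0.001]
force: [0.1, -0.3, 1.2]
grip_width: 0.35
```

```bash
cat >> h.py <<'E'
from scipy.spatial.transform import Rotation as Ro
def st():
    s=sense(); w,x,y,z=s["ee_rot"]; R=Ro.from_quat([x,y,z,w]).as_matrix()
    print("t",round(s["time_s"],2),"tcp",s["eef_pos"].round(1),"ty",R[:,1].round(3),"tz",R[:,2].round(3),"F",s["force"].round(1),"w",round(s["grip_width"],3),"q",s["joints"].round(2)); return s
E
python3 - <<'E'
from h import *
import pickle
t=pickle.load(open("top.pkl","rb")); st()
a=onz(t,325,228.2,115);b=onz(t,372.6,225.9,115);print(a,b,(a+b)/2,np.arctan2(-(a-b)[0],(a-b)[1]))
print(onz(t,253.2,214.1,97), onz(t,200+292/3.4,140+123/3.4,50))
print("bar end",onz(t,200+700/3.4,140+122/3.4,46))
for u,v,z in((633,187,98),(635,150,115)): print(onz(t,200+u/3.4,140+v/3.4,z))
E
```

```text
t 0.93 tcp [ 416.1 -106.5  227.3] ty [ 0.995  0.096 -0.005] tz [-0.005  0.001 -1.   ] F [ 0.1 -0.3  1.2] w 0.35 q [-0.52  0.11  1.76 -0.    1.27 -0.62]
[430.893509   -22.88933059 115.        ] [ 440.19828894 -145.3637763   115.        ] [435.54589897 -84.12655344 115.        ] 0.0758275691206934
[463.25132772 164.8213001   97.        ] [572.7399984   81.81963939  50.        ]
bar end [ 582.96485892 -248.37628867   46.        ]
[ 523.02648096 -183.24923384   98.        ]
[ 549.63084309 -180.71705154  115.        ]
```

play_rows:
  plan:
    - [19, 24, 0, 0, 0, -0.03, -0.3]
    - [1, 0, -30, 0, 0, 0, -0.3]
    - [0, 0, -35, 0, 0, 0, -0.3]
    - [0, 0, -30, 0, 0, 0, -0.3]
    - [0, 0, 0, 0, 0, 0, -0.3]

```text
time_s: 1.35
eef_pos: [439.0, -72.8, 130.2]
ee_rot: [-0.0, 0.677, 0.736, 0.0]
force: [0.3, 0.4, -1.2]
grip_width: 0.35
```

```bash
python3 - <<'E'
from h import *
st()
c=optics.capture("top");u=proj(c,[[435,-82,115]])[0];x,y=int(u[0]),int(u[1]);a=cv2.resize(c["img"][y-70:y+40,x-60:x+80],None,fx=3.5,fy=3.5,interpolation=2)
s=optics.capture("scene");u=proj(s,[[435,-82,115]])[0];print(u);x,y=int(u[0]),int(u[1]);b=cv2.resize(s["img"][y-70:y+40,x-40:x+60],None,fx=3,fy=3.5,interpolation=2)
cv2.imwrite("pics/g1.png",np.hstack([a,b]))
E
```

```text
t 1.35 tcp [439.  -72.8 130.2] ty [ 0.996  0.084 -0.001] tz [-0.001  0.001 -1.   ] F [ 0.3  0.4 -1.2] w 0.35 q [-0.43  0.26  1.86  0.    1.02 -0.51]
[331.76194948 194.24570213]
```

View pics/g1.png

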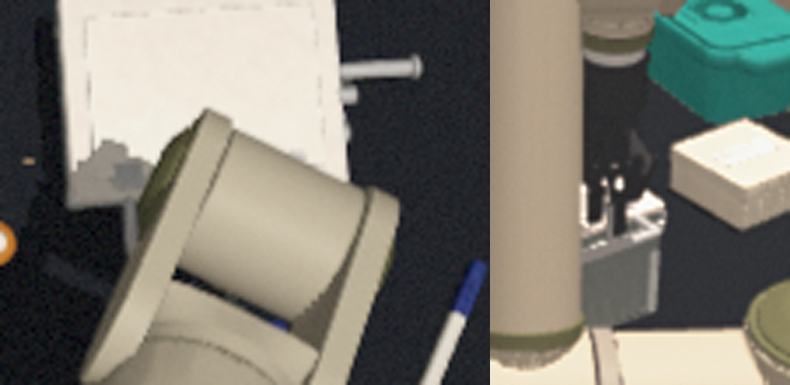

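The picture shows the fingers straddling the bar in the scene view (around (610,210) in the picture); the top view is hidden by the arm. I'll correct x by -3 and go down.

play_rows:
  plan:
    - [-3, -8, -17, 0, 0, -0.01, -0.3]
    - [0, 0, -17, 0, 0, -0.01, -0.3]
    - [0, 0, 0, 0, 0, 0, -0.3]
    - [0, 0, 0, 0, 0, 0, -1]
    - [0, 0, 0, 0, 0, 0, -1]

```text
time_s: 1.87
eef_pos: [436.9, -85.2, 107.9]
ee_rot: [0.003, 0.684, 0.73, -0.002]
force: [-34.7, -10.6, -2.4]
grip_width: 0.103
```

play_rows:
  plan:
    - [0, 0, 0, 0, 0, 0, -1]
    - [0, 0, 0, 0, 0, 0, -1]
    - [0, 0, 0, 0, 0, 0, -1]

```text
time_s: 2.12
eef_pos: [436.6, -85.4, 111.7]
ee_rot: [0.004, 0.683, 0.73, -0.002]
force: [-2.6, 0.8, -2.2]
grip_width: 0.105
```

```bash
python3 -c "
from h import *
st()"
```

```text
t 2.12 tcp [436.6 -85.4 111.7] ty [0.998 0.066 0.001] tz [ 0.002 -0.008 -1.   ] F [-2.6  0.8 -2.2] w 0.105 q [-0.45  0.28  1.89 -0.01  0.97 -0.52]
```

Grip is only at the fingertips (z 112, wanted 96). Reopen and go deeper.

play_rows:
  plan:
    - [0, 0, 0, 0, 0, 0, -0.3]
    - [0, 0, 0, 0, 0, 0, -0.3]
    - [0, 0, -10, 0, 0, 0, -0.3]
    - [0, 0, -5, 0, 0, 0, -0.3]
    - [0, 0, 0, 0, 0, 0, -0.3]

```text
time_s: 2.53
eef_pos: [440.0, -86.9, 100.3]
ee_rot: [0.009, 0.684, 0.73, -0.001]
force: [0.3, 0.2, 0.0]
grip_width: 0.349
```

```bash
python3 -c "
from h import *
st()"
```

```text
t 2.53 tcp [440.  -86.9 100.3] ty [0.998 0.066 0.011] tz [ 0.012 -0.013 -1.   ] F [0.3 0.2 0. ] w 0.349 q [-0.45  0.3   1.9  -0.01  0.93 -0.51]
```

play_rows:
  plan:
    - [-3, 3, -4, 0.013, 0.012, 0, -0.3]
    - [0, 0, 0, 0, 0, 0, -0.3]
    - [0, 0, 0, 0, 0, 0, -1]
    - [0, 0, 0, 0, 0, 0, -1]
    - [0, 0, 0, 0, 0, 0, -1]

```text
time_s: 2.95
eef_pos: [436.2, -84.0, 96.8]
ee_rot: [-0.002, 0.683, 0.73, -0.001]
force: [2.9, 1.1, -1.6]
grip_width: 0.112
```

play_rows:
  plan:
    - [0, 0, 0, 0, 0, 0, -1]
    - [0, 0, 0, 0, 0, 0, -1]

```text
time_s: 3.12
eef_pos: [436.2, -83.9, 96.8]
ee_rot: [-0.002, 0.683, 0.73, -0.001]
force: [-0.0, -0.2, -1.7]
grip_width: 0.107
```

```bash
python3 -c "
from h import *
st()"
```

```text
t 3.12 tcp [436.2 -83.9  96.8] ty [ 0.998  0.067 -0.003] tz [-0.003  0.001 -1.   ] F [-0.  -0.2 -1.7] w 0.107 q [-0.45  0.31  1.9  -0.    0.94 -0.52]
```

play_rows:
  plan:
    - [2, 0, 22, 0, 0, 0, -1]
    - [5, 0, 22, 0, 0, 0, -1]
    - [7, 0.5, 21, 0, 0, 0, -1]
    - [10, 0.6, 20, 0, 0, 0, -1]
    - [12, 0.8, 19, 0, 0, 0, -1]

```text
time_s: 3.53
eef_pos: [469.0, -80.8, 201.0]
ee_rot: [-0.007, 0.683, 0.73, -0.003]
force: [6.1, 0.6, -8.1]
grip_width: 0.108
```

```bash
cat >> h.py <<'E'
def th(s,hx=436.2,hz=96.8):
    # lid angle from gripped handle, by x and by z
    p=s["eef_pos"]; g=np.linspace(0,1.6,1601)
    X=hx+.998*(190-190*np.cos(g)+5*np.sin(g)); Z=hz+190*np.sin(g)+5*np.cos(g)-5
    print("th x/z/both",g[abs(X-p[0]).argmin()],g[abs(Z-p[2]).argmin()],g[np.hypot(X-p[0],Z-p[2]).argmin()])
E
python3 -c "
from h import *
th(st())"
```

```text
t 3.53 tcp [469.  -80.8 201. ] ty [ 0.998  0.067 -0.014] tz [-0.015  0.005 -1.   ] F [ 6.1  0.6 -8.1] w 0.108 q [-0.42  0.24  1.68 -0.    1.24 -0.48]
th x/z/both 0.5710000000000001 0.586 0.581
```

play_rows:
  plan:
    - [15, 1, 17, 0, 0, 0, -1]
    - [16, 1, 16, 0, 0, 0, -1]
    - [18, 1, 13.5, 0, 0, 0, -1]
    - [18, 1, 11, 0, 0, 0, -1]
    - [14, 1, 6, 0, 0, 0, -1]

```text
time_s: 3.95
eef_pos: [550.7, -73.4, 270.1]
ee_rot: [-0.01, 0.683, 0.731, -0.004]
force: [0.3, -1.9, -2.9]
grip_width: 0.104
```

```bash
python3 -c "
from h import *
th(st())"
```

```text
t 3.95 tcp [550.7 -73.4 270.1] ty [ 0.998  0.068 -0.019] tz [-0.019  0.008 -1.   ] F [ 0.3 -1.9 -2.9] w 0.104 q [-0.34  0.37  1.32  0.    1.47 -0.41]
th x/z/both 1.137 1.191 1.145
```

play_rows:
  plan:
    - [8, 0.5, 3, 0, 0, 0, -1]
    - [8, 0.5, 2, 0, 0, 0, -1]
    - [5, 0.4, 1, 0, 0, 0, -1]
    - [0, 0, 0, 0, 0, 0, -1]

```text
time_s: 4.28
eef_pos: [574.5, -71.3, 278.4]
ee_rot: [-0.009, 0.682, 0.731, -0.003]
force: [0.1, -0.4, -0.6]
grip_width: 0.107
```

```bash
python3 -c "
from h import *
th(st())"
```

```text
t 4.28 tcp [574.5 -71.3 278.4] ty [ 0.997  0.07  -0.017] tz [-0.017  0.007 -1.   ] F [ 0.1 -0.4 -0.6] w 0.107 q [-0.33  0.42  1.23  0.    1.51 -0.4 ]
th x/z/both 1.2710000000000001 1.354 1.276
```

play_rows:
  plan:
    - [3, 0.2, 0.5, 0, 0, 0, -1]
    - [3, 0.2, 0.4, 0, 0, 0, -1]
    - [3, 0.2, 0.4, 0, 0, 0, -1]
    - [2, 0.1, 0, 0, 0, 0, -1]
    - [0, 0, 0, 0, 0, 0, -1]

```text
time_s: 4.7
eef_pos: [585.5, -70.3, 280.8]
ee_rot: [-0.009, 0.682, 0.731, -0.003]
force: [-0.1, -0.1, 1.8]
grip_width: 0.109
```

play_rows:
  plan:
    - [1.5, 0.1, 0.2, 0, 0, 0, -1]
    - [1.5, 0.1, 0.2, 0, 0, 0, -1]

```text
time_s: 4.87
eef_pos: [588.4, -70.0, 281.4]
ee_rot: [-0.009, 0.682, 0.731, -0.003]
force: [-1.6, 1.2, 3.6]
grip_width: 0.107
```

```bash
python3 - <<'E'
from h import *
th(st())
t=optics.capture("top");s=optics.capture("scene")
cv2.imwrite("pics/l1.png",np.hstack([cv2.resize(t["img"][110:240,300:430],None,fx=3,fy=3,interpolation=2),cv2.resize(s["img"][110:240,260:390],None,fx=3,fy=3,interpolation=2)]))
E
```

```text
t 4.87 tcp [588.4 -70.  281.4] ty [ 0.997  0.07  -0.016] tz [-0.017  0.007 -1.   ] F [-1.6  1.2  3.6] w 0.107 q [-0.32  0.45  1.17  0.    1.54 -0.39]
th x/z/both 1.346 1.478 1.349
```

View pics/l1.png

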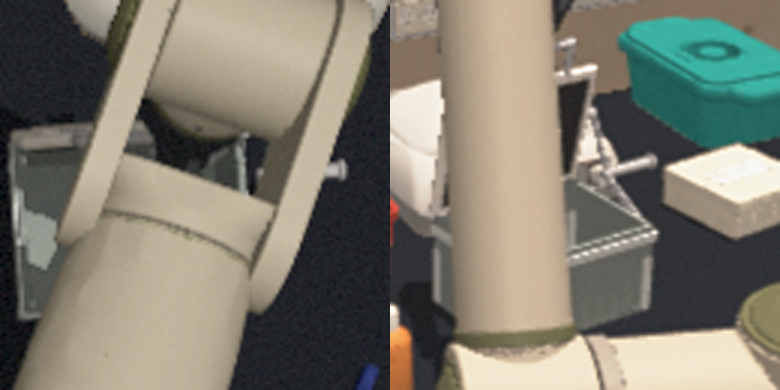

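Scene view: the lid is nearly vertical, with the release bar at (655,160) and the stay not yet clearly straight. I'll go on in small steps and watch the force.

play_rows:
  plan:
    - [1.5, 0.1, 0, 0, 0, 0, -1]
    - [1.5, 0.1, 0, 0, 0, 0, -1]

```text
time_s: 5.13
eef_pos: [591.7, -69.7, 281.9]
ee_rot: [-0.008, 0.682, 0.731, -0.003]
force: [-1.9, 1.0, 6.8]
grip_width: 0.108
```

play_rows:
  plan:
    - [1.5, 0.1, 0, 0, 0, 0, -1]
    - [1.5, 0.1, 0, 0, 0, 0, -1]

```text
time_s: 5.3
eef_pos: [594.9, -69.4, 282.4]
ee_rot: [-0.008, 0.682, 0.731, -0.003]
force: [-1.4, 1.0, 5.3]
grip_width: 0.11
```

```bash
python3 -c "
from h import *
th(st())"
```

```text
t 5.3 tcp [594.9 -69.4 282.4] ty [ 0.997  0.07  -0.015] tz [-0.015  0.007 -1.   ] F [-1.4  1.   5.3] w 0.11 q [-0.31  0.46  1.15  0.    1.54 -0.38]
th x/z/both 1.381 1.544 1.383
```

play_rows:
  plan:
    - [1.5, 0.1, 0, 0, 0, 0, -1]
    - [1.5, 0.1, 0, 0, 0, 0, -1]

```text
time_s: 5.47
eef_pos: [598.2, -69.1, 282.8]
ee_rot: [-0.008, 0.682, 0.731, -0.002]
force: [-1.5, 0.5, 5.0]
grip_width: 0.109
```

play_rows:
  plan:
    - [1.5, 0.1, 0, 0, 0, 0, -1]

```text
time_s: 5.55
eef_pos: [599.9, -68.9, 283.0]
ee_rot: [-0.008, 0.682, 0.731, -0.002]
force: [-1.2, 1.9, 4.8]
grip_width: 0.106
```

play_rows:
  plan:
    - [1.2, 0.1, 0, 0, 0, 0, -1]

```text
time_s: 5.63
eef_pos: [601.4, -68.8, 283.1]
ee_rot: [-0.008, 0.682, 0.731, -0.002]
force: [-1.3, -0.6, 5.4]
grip_width: 0.105
```

play_rows:
  plan:
    - [1.2, 0.1, 0, 0, 0, 0, -1]

```text
time_s: 5.72
eef_pos: [602.7, -68.7, 283.3]
ee_rot: [-0.007, 0.682, 0.731, -0.002]
force: [-1.5, 0.9, 5.0]
grip_width: 0.105
```

play_rows:
  plan:
    - [1.2, 0.1, 0, 0, 0, 0, -1]

```text
time_s: 5.8
eef_pos: [604.1, -68.6, 283.4]
ee_rot: [-0.007, 0.682, 0.731, -0.002]
force: [-0.6, 1.8, 4.5]
grip_width: 0.104
```

play_rows:
  plan:
    - [1.0, 0.1, 0, 0, 0, 0, -1]

```text
time_s: 5.88
eef_pos: [605.4, -68.5, 283.5]
ee_rot: [-0.007, 0.682, 0.731, -0.002]
force: [-1.1, -0.1, 5.8]
grip_width: 0.103
```

```bash
python3 - <<'E'
from h import *
th(st())
s=optics.capture("scene")
cv2.imwrite("pics/l2.png",cv2.resize(s["img"][110:220,315:395],None,fx=5,fy=5,interpolation=2))
E
```

```text
t 5.88 tcp [605.4 -68.5 283.5] ty [ 0.997  0.07  -0.012] tz [-0.013  0.007 -1.   ] F [-1.1 -0.1  5.8] w 0.103 q [-0.31  0.49  1.11  0.    1.56 -0.38]
th x/z/both 1.436 1.544 1.438
```

View pics/l2.png

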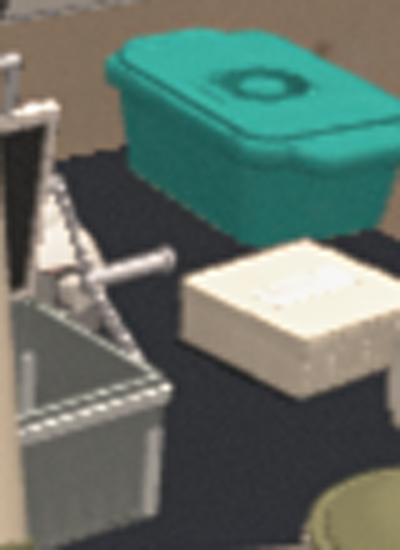

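Scene crop: the stay runs (55,180)–(95,265)–(140,355), almost straight. I'll go on in 1 mm steps.

play_rows:
  plan:
    - [1.0, 0.1, 0, 0, 0, 0, -1]

```text
time_s: 6.02
eef_pos: [606.6, -68.3, 283.7]
ee_rot: [-0.007, 0.682, 0.731, -0.002]
force: [-1.6, 1.7, 4.8]
grip_width: 0.104
```

play_rows:
  plan:
    - [1.0, 0.1, 0, 0, 0, 0, -1]

```text
time_s: 6.1
eef_pos: [607.8, -68.2, 283.7]
ee_rot: [-0.007, 0.682, 0.731, -0.002]
force: [-0.3, 1.9, 3.8]
grip_width: 0.102
```

```bash
python3 - <<'E'
from h import *
th(st())
s=optics.capture("scene")
a=np.array([.9978,.066]);C=np.array([436.2,-84])+115*a
def ch(x,y,z): return [C[0]+x*a[0]-y*a[1],C[1]+x*a[1]+y*a[0],z]
# predicted collar-ish/release point at lock vs at knee straight
print(proj(s,[ch(11,-157,150),ch(11,-166,150),ch(11,-166,156)])); 
g=cv2.cvtColor(s["img"],cv2.COLOR_BGR2GRAY)[150:180,330:356]
print(g)
E
```

```text
t 6.1 tcp [607.8 -68.2 283.7] ty [ 0.997  0.07  -0.012] tz [-0.012  0.007 -1.   ] F [-0.3  1.9  3.8] w 0.102 q [-0.3   0.49  1.1   0.    1.56 -0.37]
th x/z/both 1.449 1.544 1.451
[[347.64692976 160.69670466]
 [349.68200014 160.18010221]
 [349.79514234 158.61172907]]
[[ 50  50  47  47  52  53  52  50  52  50  49  50  50  50  50  49  52  48
   51  54  63  77  77  75  74  73]
 [ 55  45  50  51  52  47  50  53  52  49  50  49  47  50  52  52  50  50
   50  49  50  65  83  76  74  74]
 [ 63  46  50  48  50  48  50  50  49  51  49  48  51  52  50  46  48  49
   50  51  50  53  54  62  79  79]
 [ 78  48  48  48  50  50  53  50  51  51  48  49  48  52  50  50  51  49
   51  48  49  50  50  52  68  85]
 [141  67  46  49  50  53  52  48  50  52  50  50  51  51  50  52  51  50
   50  48  51  49  50  49  50  56]
 [195 120  58  47  47  52  51  49  50  50  50  50  50  51  49  50  52  53
   49  51  51  50  49  50  50  50]
 [176 203 122  56  49  48  51  53  51  49  50  51  49  52  50  48  50  49
   49  50  50  51  51  47  49  50]
 [131 185 209 103  48  47  50  50  50  50  51  49  51  50  49  49  48 
[... 1737 characters left out ...]
51  50  51
   50  47  60  99 139 140 140 139]
 [124 116 108 106  95  66  95 124 145 139  64  47  49  52  50  51  49  52
   49  49  59  99 138 139 139 138]
 [160 142 123 107  90  53  77 120 177 217 106  47  49  50  49  50  51  51
   50  47  62 100 135 138 137 137]
 [108 139 158 111  80  56  60  95 124 148 144  67  47  50  49  50  51  50
   49  50  67 105 135 138 136 136]
 [ 87  96 115 136 135 100  72  75 110 137 150  84  50  47  51  49  50  51
   50  50  62  98 130 134 137 135]
 [ 89  87  89 100 124 152 128  94  92 114 131 127  71  48  50  49  49  48
   50  47  37  52  82 113 129 135]
 [ 90  88  87  87  92 105 136 156 119 117 127 141 130  59  46  49  50  50
   51  52  48  45  42  52  80 112]]
```

```bash
cat >> h.py <<'E'
def collar(s=None):
    s=s or optics.capture("scene"); g=cv2.cvtColor(s["img"],cv2.COLOR_BGR2GRAY)[150:180,340:354].astype(float)
    w=np.clip(g-65,0,150); w[16:]=0; w[:8,10:]*=(g[:8,10:]>90); w[:5]=0; w[13:,11:]=0
    yy,xx=np.mgrid[150:180,340:354]; print("collar",(w*xx).sum()/w.sum(),(w*yy).sum()/w.sum())
E
python3 -c "
from h import *
collar()"
```

```text
collar 344.48184892897405 161.55129650507328
```

play_rows:
  plan:
    - [1.0, 0.1, 0, 0, 0, 0, -1]

```text
time_s: 6.28
eef_pos: [608.9, -68.1, 283.8]
ee_rot: [-0.007, 0.682, 0.731, -0.001]
force: [-1.4, 0.6, 5.7]
grip_width: 0.106
```

play_rows:
  plan:
    - [1.0, 0.1, 0, 0, 0, 0, -1]

```text
time_s: 6.37
eef_pos: [610.0, -68.1, 283.9]
ee_rot: [-0.007, 0.682, 0.731, -0.001]
force: [-0.9, 1.2, 4.9]
grip_width: 0.104
```

```bash
python3 -c "
from h import *
th(st());collar()"
```

```text
t 6.37 tcp [610.  -68.1 283.9] ty [ 0.997  0.07  -0.011] tz [-0.011  0.007 -1.   ] F [-0.9  1.2  4.9] w 0.104 q [-0.3   0.5   1.1   0.    1.56 -0.37]
th x/z/both 1.461 1.544 1.462
collar 344.7327549724926 161.0749047820567
```

play_rows:
  plan:
    - [0.8, 0.1, 0, 0, 0, 0, -1]

```text
time_s: 6.5
eef_pos: [611.1, -67.9, 283.9]
ee_rot: [-0.006, 0.682, 0.732, -0.001]
force: [-0.6, -0.1, 4.2]
grip_width: 0.104
```

play_rows:
  plan:
    - [0.8, 0.1, 0, 0, 0, 0, -1]

```text
time_s: 6.58
eef_pos: [611.5, -67.9, 283.9]
ee_rot: [-0.007, 0.682, 0.731, -0.002]
force: [-5.7, 0.4, 5.8]
grip_width: 0.103
```

```bash
python3 -c "
from h import *
th(st());collar()"
```

```text
t 6.58 tcp [611.5 -67.9 283.9] ty [ 0.997  0.07  -0.012] tz [-0.012  0.007 -1.   ] F [-5.7  0.4  5.8] w 0.103 q [-0.3   0.5   1.09  0.    1.56 -0.37]
th x/z/both 1.469 1.544 1.47
collar 345.20369642154935 160.25009830908377
```

Force stepped to -5.7 N and the collar jumped up, so it has hit the stop. Hold one row and check.

play_rows:
  plan:
    - [-0.4, 0, 0, 0, 0, 0, -1]

```text
time_s: 6.72
eef_pos: [610.9, -68.0, 283.9]
ee_rot: [-0.007, 0.682, 0.731, -0.002]
force: [-2.3, 1.8, 4.5]
grip_width: 0.107
```

```bash
python3 -c "
from h import *
th(st());collar()"
```

```text
t 6.72 tcp [610.9 -68.  283.9] ty [ 0.997  0.07  -0.013] tz [-0.014  0.007 -1.   ] F [-2.3  1.8  4.5] w 0.107 q [-0.3   0.5   1.09  0.    1.57 -0.37]
th x/z/both 1.466 1.544 1.467
collar 345.24429713394426 160.18541626047963
```

play_rows:
  plan:
    - [0, 0, 0, 0, 0, 0, -0.3]
    - [0, 0, 0, 0, 0, 0, -0.3]
    - [0, 0, 0, 0, 0, 0, -0.3]

```text
time_s: 7.02
eef_pos: [610.8, -68.3, 282.1]
ee_rot: [-0.008, 0.682, 0.731, -0.003]
force: [-0.1, 0.4, 0.0]
grip_width: 0.352
```

```bash
python3 -c "
from h import *
st();collar()"
```

```text
t 7.02 tcp [610.8 -68.3 282.1] ty [ 0.998  0.069 -0.015] tz [-0.015  0.007 -1.   ] F [-0.1  0.4  0. ] w 0.352 q [-0.3   0.5   1.09  0.    1.56 -0.37]
collar 345.22548247341473 160.0773926742812
```

Released; the stay is locked and the lid holds. Raise the hand and back off toward the bottle while computing where it stands.

play_rows:
  plan:
    - [0, 0, 25, 0, 0, 0, -0.3]
    - [0, 0, 30, 0, 0, 0, -0.3]
    - [-15, 10, 15, 0, 0, 0, -0.3]
    - [-20, 20, 0, 0, 0, 0.12, -0.2]
    - [-20, 25, 0, 0, 0, 0.12, 0]

```text
time_s: 7.48
eef_pos: [555.8, -16.1, 349.5]
ee_rot: [-0.01, 0.59, 0.807, -0.006]
force: [0.4, 1.5, -0.2]
grip_width: 0.501
```

```bash
python3 - <<'E'
from h import *
import pickle
st();collar()
t=pickle.load(open("top.pkl","rb")); s=pickle.load(open("scene.pkl","rb"))
# cap of chosen: white spot in both original images
for c,(x0,y0,x1,y1) in((t,(245,207,262,224)),(s,(252,208,268,222))):
    hsv=cv2.cvtColor(c["img"],cv2.COLOR_BGR2HSV)[y0:y1,x0:x1]
    m=(hsv[...,1]<90)&(hsv[...,2]>140); ys,xs=np.nonzero(m); print(len(xs),xs.mean()+x0,ys.mean()+y0,xs.min()+x0,xs.max()+x0,ys.min()+y0,ys.max()+y0)
    c["p"]=(xs.mean()+x0,ys.mean()+y0)
print(tri(t,t["p"],s,s["p"])); print(onz(t,*t["p"],97))
# bottle bottom edges in scene for check
for p in((463,165,0),(463,165,97),(461,167,85)): print(proj(s,[p]),proj(t,[p]))
print("tall",onz(t,199.2,201.1,127),"tiny",onz(t,200+290/3.4,140+293/3.4,70),"black",onz(t,200+66/3.4,140+346/3.4,90))
E
```

```text
t 7.48 tcp [555.8 -16.1 349.5] ty [ 0.953  0.303 -0.022] tz [-0.024  0.002 -1.   ] F [ 0.4  1.5 -0.2] w 0.501 q [-0.24  0.35  1.14 -0.    1.67 -0.55]
collar 345.23009195852086 160.0718059088241
70 252.92857142857142 214.0 248 257 210 218
77 258.1168831168831 214.97402597402598 252 262 208 220
(array([463.99099432, 166.15002355,  87.25955802]), np.float64(0.25332519157247596))
[463.49491693 165.54338483  97.        ]
[[259.05965959 238.96506242]] [[255.56886884 216.1855075 ]]
[[258.48982541 212.27862807]] [[253.12895234 214.19358478]]
[[258.2459515  216.09557883]] [[252.67493426 215.18892526]]
tall [491.19123337 302.47785603 127.        ] tiny [434.71988363  79.67022012  70.        ] black [388.30042713 251.92062232  90.        ]
```

play_rows:
  plan:
    - [-18, 36, -10, 0, 0, 0.12, 0.5]
    - [-18, 36, -15, 0, 0, 0.12, 0.5]
    - [-18, 36, -20, 0, 0, 0.12, 0.5]
    - [-18, 36, -25, 0, 0, 0.12, 0.5]
    - [-16, 30, -25, 0, 0.01, 0.12, 0.5]

```text
time_s: 7.95
eef_pos: [469.5, 151.5, 263.4]
ee_rot: [-0.008, 0.317, 0.948, -0.008]
force: [1.0, 0.4, -0.9]
grip_width: 0.75
```

play_rows:
  plan:
    - [0, 0, -25, 0, 0.01, 0.12, 0.5]
    - [0, 0, -25, 0, 0, 0.12, 0.5]
    - [0, 0, -20, 0, 0, 0.12, 0.5]
    - [0, 0, -10, 0, 0, 0.12, 0.5]
    - [0, 0, 0, 0, 0, 0.1, 0.5]

```text
time_s: 8.37
eef_pos: [463.2, 157.8, 175.4]
ee_rot: [-0.014, 0.019, 1.0, -0.013]
force: [0.4, 0.0, -0.5]
grip_width: 0.747
```

```bash
python3 -c "
from h import *
st();collar()"
```

```text
t 8.37 tcp [463.2 157.8 175.4] ty [ 0.038  0.999 -0.026] tz [-0.028 -0.025 -0.999] F [ 0.4  0.  -0.5] w 0.747 q [ 0.1   0.31  1.66 -0.02  1.21 -1.42]
collar 345.24760811327974 160.07462686567163
```

play_rows:
  plan:
    - [0, 4, -10, 0.025, -0.028, 0, 0.5]
    - [0, 4, -25, 0, 0, 0, 0.5]
    - [0, 0, -20, 0, 0, 0, 0.5]
    - [0, 0, -5, 0, 0, 0, 0.5]
    - [0, 0, 0, 0, 0, 0, 0.5]

```text
time_s: 8.83
eef_pos: [464.8, 166.2, 115.6]
ee_rot: [0.003, 0.022, 1.0, 0.001]
force: [1.1, 0.5, 0.3]
grip_width: 0.752
```

```bash
python3 - <<'E'
from h import *
st()
s=optics.capture("scene");t=optics.capture("top")
cv2.imwrite("pics/b1.png",np.hstack([cv2.resize(s["img"][170:250,220:300],None,fx=5,fy=5,interpolation=2),cv2.resize(t["img"][170:250,220:300],None,fx=5,fy=5,interpolation=2)]))
E
```

```text
t 8.83 tcp [464.8 166.2 115.6] ty [0.044 0.999 0.002] tz [ 0.006  0.002 -1.   ] F [1.1 0.5 0.3] w 0.752 q [ 0.1   0.37  1.75  0.    1.02 -1.42]
```

View pics/b1.png

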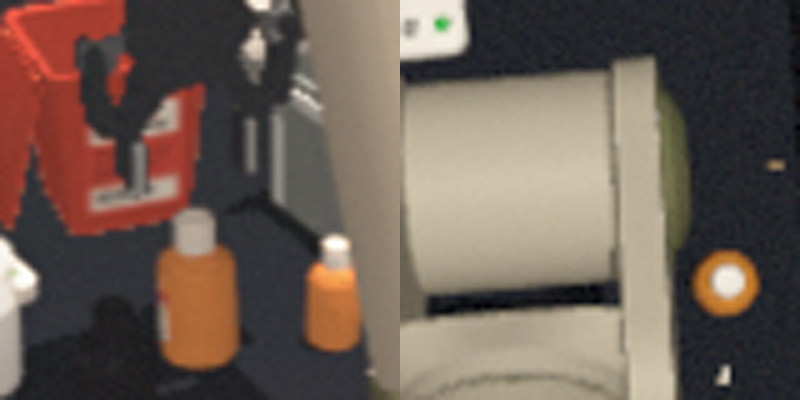

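Fingertips at crop (140,190) and (250,170) are centred over the bottle cap at (195,225). Descend.

play_rows:
  plan:
    - [-1, 0, -20, 0, -0.005, 0, 0.5]
    - [0, 0, -25, 0, 0, 0, 0.5]
    - [0, 0, -18, 0, 0, 0, 0.5]
    - [0, 0, -8, 0, 0, 0, 0.5]
    - [0, 0, 0, 0, 0, 0, 0.5]

```text
time_s: 9.35
eef_pos: [469.2, 166.6, 50.4]
ee_rot: [0.014, 0.023, 1.0, 0.002]
force: [-1.3, 0.8, 0.5]
grip_width: 0.752
```

```bash
python3 -c "
from h import *
st()"
```

```text
t 9.35 tcp [469.2 166.6  50.4] ty [0.047 0.999 0.005] tz [ 0.028  0.004 -1.   ] F [-1.3  0.8  0.5] w 0.752 q [ 0.1   0.47  1.8   0.    0.84 -1.42]
```

play_rows:
  plan:
    - [-4, 0, -9, 0, 0.02, 0, 0.5]
    - [-1, 0, -9, 0, 0.012, 0, 0.5]
    - [0, 0, -3, 0, 0.005, 0, 0.5]
    - [0, 0, 0, 0, 0, 0, 0.5]

```text
time_s: 9.68
eef_pos: [466.1, 166.8, 31.0]
ee_rot: [-0.004, 0.024, 1.0, 0.002]
force: [0.6, -0.1, 0.7]
grip_width: 0.748
```

```bash
python3 -c "
from h import *
st()"
```

```text
t 9.68 tcp [466.1 166.8  31. ] ty [0.048 0.999 0.004] tz [-0.008  0.004 -1.   ] F [ 0.6 -0.1  0.7] w 0.748 q [ 0.1   0.51  1.8   0.01  0.84 -1.42]
```

play_rows:
  plan:
    - [-2, -1, 0, 0, -0.006, 0, 0.5]
    - [0, 0, 0, 0, 0, 0, -0.1]
    - [0, 0, 0, 0, 0, 0, -0.2]
    - [0, 0, 0, 0, 0, 0, -0.2]
    - [0, 0, 0, 0, 0, 0, -0.2]
  grip_force: 30

```text
time_s: 10.1
eef_pos: [464.6, 165.7, 32.3]
ee_rot: [0.0, 0.024, 1.0, 0.002]
force: [0.3, -0.2, -2.0]
grip_width: 0.543
```

play_rows:
  plan:
    - [0, 0, 0, 0, 0, 0, -0.2]
    - [0, 0, 10, 0, 0, 0, -0.2]
    - [0, 0, 25, 0, 0, 0, -0.2]
    - [0, 0, 30, 0, 0, 0, -0.2]
    - [0, 0, 35, 0, 0, 0, -0.2]

```text
time_s: 10.52
eef_pos: [460.0, 165.1, 131.2]
ee_rot: [-0.007, 0.024, 1.0, 0.001]
force: [-0.2, 0.3, -2.2]
grip_width: 0.54
```

```bash
python3 -c "
from h import *
st();collar()"
```

```text
t 10.52 tcp [460.  165.1 131.2] ty [0.048 0.999 0.002] tz [-0.013  0.003 -1.   ] F [-0.2  0.3 -2.2] w 0.54 q [ 0.1   0.35  1.73  0.    1.08 -1.42]
collar 345.2466960352423 160.07795441486306
```

play_rows:
  plan:
    - [0, 0, 30, 0, -0.01, 0, -0.2]
    - [2, -10, 22, 0, 0, 0.02, -0.2]
    - [8, -28, 2, 0, 0, 0.02, -0.2]
    - [9, -32, 0, 0, 0, 0.02, -0.2]
    - [10, -35, 0, 0, 0, 0.02, -0.2]

```text
time_s: 10.98
eef_pos: [492.1, 62.6, 202.9]
ee_rot: [0.01, -0.022, 1.0, 0.003]
force: [0.7, 0.4, -1.0]
grip_width: 0.547
```

play_rows:
  plan:
    - [10, -35, 0, 0, 0, 0.02, -0.2]
    - [10, -35, 0, 0, 0, 0.02, -0.2]
    - [9, -28, 0, 0, 0, 0, -0.2]
    - [4, -15, 0, 0, 0, 0, -0.2]
    - [0, -5, 0, 0, 0, 0, -0.2]

```text
time_s: 11.4
eef_pos: [526.5, -66.0, 206.5]
ee_rot: [0.013, -0.042, 0.999, 0.002]
force: [-0.4, -0.0, -1.7]
grip_width: 0.543
```

```bash
python3 -c "
from h import *
st();collar()"
```

```text
t 11.4 tcp [526.5 -66.  206.5] ty [-0.084  0.996  0.003] tz [ 0.025  0.005 -1.   ] F [-0.4 -0.  -1.7] w 0.543 q [-0.35  0.33  1.54  0.01  1.25 -2.01]
collar 345.22747703732654 160.0730897009967
```

play_rows:
  plan:
    - [-1, 0, -18, 0, 0.03, 0, -0.2]
    - [-1, 0, -28, 0, 0.008, 0, -0.2]
    - [-1, 0, -28, 0, 0.008, 0, -0.2]
    - [0, 0, -18, 0, 0.008, 0, -0.2]
    - [0, 0, 0, 0, 0, 0, -0.2]

```text
time_s: 11.87
eef_pos: [522.1, -61.2, 114.5]
ee_rot: [-0.013, -0.043, 0.999, 0.003]
force: [-1.3, 0.4, -2.1]
grip_width: 0.541
```

```bash
python3 -c "
from h import *
st();collar()"
```

```text
t 11.87 tcp [522.1 -61.2 114.5] ty [-0.086  0.996  0.006] tz [-0.027  0.004 -1.   ] F [-1.3  0.4 -2.1] w 0.541 q [-0.34  0.45  1.63 -0.01  1.09 -1.99]
collar 345.22861067503925 160.07044740973313
```

play_rows:
  plan:
    - [2, -3, -12, 0, -0.027, 0, -0.2]
    - [2, -3, -20, 0, 0, 0, -0.2]
    - [1, 0, -18, 0, 0, 0, -0.2]
    - [0, 0, -8, 0, 0, 0, -0.2]
    - [0, 0, 0, 0, 0, 0, -0.2]

```text
time_s: 12.33
eef_pos: [531.2, -64.7, 64.9]
ee_rot: [0.008, -0.046, 0.999, -0.0]
force: [0.1, -0.6, -0.5]
grip_width: 0.545
```

```bash
python3 -c "
from h import *
st();collar()"
```

```text
t 12.33 tcp [531.2 -64.7  64.9] ty [-0.091  0.996 -0.001] tz [ 0.016  0.    -1.   ] F [ 0.1 -0.6 -0.5] w 0.545 q [-0.34  0.52  1.67  0.01  0.94 -2.01]
collar 345.22895821071216 160.0747498528546
```

play_rows:
  plan:
    - [-3, 0, -8, 0, 0.016, 0, -0.2]
    - [-1, 0, -8, 0, 0, 0, -0.2]
    - [0, 0, -3, 0, 0, 0, -0.2]
    - [0, 0, -2, 0, 0, 0, -0.2]
    - [0, 0, 0, 0, 0, 0, -0.2]

```text
time_s: 12.8
eef_pos: [529.0, -64.8, 47.0]
ee_rot: [0.003, -0.046, 0.999, -0.001]
force: [-0.1, -0.6, -1.3]
grip_width: 0.547
```

```bash
python3 -c "
from h import *
st();collar()"
```

```text
t 12.8 tcp [529.  -64.8  47. ] ty [-0.092  0.996 -0.003] tz [ 0.006 -0.002 -1.   ] F [-0.1 -0.6 -1.3] w 0.547 q [-0.34  0.55  1.68 -0.    0.91 -2.  ]
collar 345.2274955873701 160.07727005295155
```

Bottle bottom is about 9 mm above the floor. Lower gently to contact.

play_rows:
  plan:
    - [0, 0, -3, 0, 0.005, 0, -0.2]
    - [0, 0, -3, 0, 0, 0, -0.2]

```text
time_s: 13.02
eef_pos: [529.7, -65.0, 41.7]
ee_rot: [0.001, -0.046, 0.999, -0.002]
force: [0.1, 1.1, -1.5]
grip_width: 0.544
```

play_rows:
  plan:
    - [0, 0, -1.5, 0, 0, 0, -0.2]

```text
time_s: 13.1
eef_pos: [529.7, -65.0, 39.9]
ee_rot: [0.001, -0.046, 0.999, -0.002]
force: [0.9, -0.1, -1.5]
grip_width: 0.542
```

play_rows:
  plan:
    - [0, 0, -1.2, 0, 0, 0, -0.2]

```text
time_s: 13.18
eef_pos: [529.7, -65.1, 38.5]
ee_rot: [0.001, -0.046, 0.999, -0.002]
force: [-0.7, -0.0, -1.5]
grip_width: 0.544
```

play_rows:
  plan:
    - [0, 0, -1, 0, 0, 0, -0.2]

```text
time_s: 13.27
eef_pos: [529.9, -65.1, 37.8]
ee_rot: [0.001, -0.046, 0.999, -0.002]
force: [-4.8, 2.1, 15.6]
grip_width: 0.541
```

play_rows:
  plan:
    - [0, 0, -0.8, 0, 0, 0, -0.2]

```text
time_s: 13.35
eef_pos: [529.9, -65.1, 37.8]
ee_rot: [0.001, -0.046, 0.999, -0.002]
force: [-6.3, 1.6, 13.7]
grip_width: 0.542
```

Contact. Open and rise.

play_rows:
  plan:
    - [0, 0, 0, 0, 0, 0, 0.3]
    - [0, 0, 0, 0, 0, 0, 0.5]
    - [0, 0, 0, 0, 0, 0, 0.5]

```text
time_s: 13.6
eef_pos: [530.4, -65.2, 38.4]
ee_rot: [0.002, -0.046, 0.999, -0.002]
force: [0.5, 0.2, -0.1]
grip_width: 0.75
```

play_rows:
  plan:
    - [0, 0, 12, 0, 0, 0, 0.5]
    - [0, 0, 20, 0, 0, 0, 0.5]
    - [0, 0, 25, 0, 0, 0, 0.5]
    - [0, 0, 25, 0, 0, 0, 0.5]

```text
time_s: 13.93
eef_pos: [527.3, -64.3, 117.9]
ee_rot: [-0.003, -0.046, 0.999, 0.0]
force: [0.3, 0.4, 0.2]
grip_width: 0.748
```

```bash
python3 -c "
from h import *
st();collar()"
```

```text
t 13.93 tcp [527.3 -64.3 117.9] ty [-0.091  0.996  0.001] tz [-0.007  0.    -1.   ] F [0.3 0.4 0.2] w 0.748 q [-0.34  0.45  1.62 -0.    1.08 -2.  ]
collar 345.23085960446446 160.06990405326022
```

play_rows:
  plan:
    - [0, 0, 30, 0, 0, -0.12, 0]
    - [0, 0, 35, 0, 0, -0.12, -0.5]
    - [0, -8, 30, 0, 0, -0.12, -1]
    - [0, -25, 10, 0, 0, -0.12, -1]
    - [0, -28, 0, 0, 0, -0.12, -1]

```text
time_s: 14.4
eef_pos: [529.1, -123.6, 234.8]
ee_rot: [0.002, 0.259, 0.966, -0.0]
force: [1.0, -0.8, -0.2]
grip_width: 0.04
```

play_rows:
  plan:
    - [0, -28, 0, 0, 0, -0.12, -1]
    - [0, -28, 0, 0, 0, -0.12, -1]
    - [0, -28, 0, 0, 0, -0.12, -1]
    - [3, -18, 0, 0, 0, -0.12, -1]
    - [5, 0, 0, 0, 0, -0.12, -1]

```text
time_s: 14.82
eef_pos: [536.6, -234.8, 236.1]
ee_rot: [0.005, 0.546, 0.838, -0.002]
force: [-0.1, 0.1, 1.4]
grip_width: -0.001
```

play_rows:
  plan:
    - [0, 0, 0, 0, 0, -0.12, -1]
    - [0, 0, 0, 0, 0, -0.12, -1]
    - [0, 0, 0, 0, 0, -0.05, -1]

```text
time_s: 15.07
eef_pos: [536.9, -237.1, 234.7]
ee_rot: [0.004, 0.666, 0.746, -0.003]
force: [0.1, 0.8, -0.4]
grip_width: 0.0
```

```bash
python3 - <<'E'
from h import *
st();collar()
s=optics.capture("scene");t=optics.capture("top")
x,y=395,150
cv2.imwrite("pics/r1.png",np.hstack([cv2.resize(s["img"][120:230,300:390],None,fx=4,fy=4,interpolation=2),cv2.resize(t["img"][120:230,330:430],None,fx=4,fy=4,interpolation=2)]))
E
```

```text
t 15.07 tcp [ 536.9 -237.1  234.7] ty [0.994 0.112 0.001] tz [ 0.003 -0.01  -1.   ] F [ 0.1  0.8 -0.4] w 0.0 q [-0.61  0.45  1.3  -0.01  1.39 -0.72]
collar 346.26076360682373 159.94882209585703
```

View pics/r1.png

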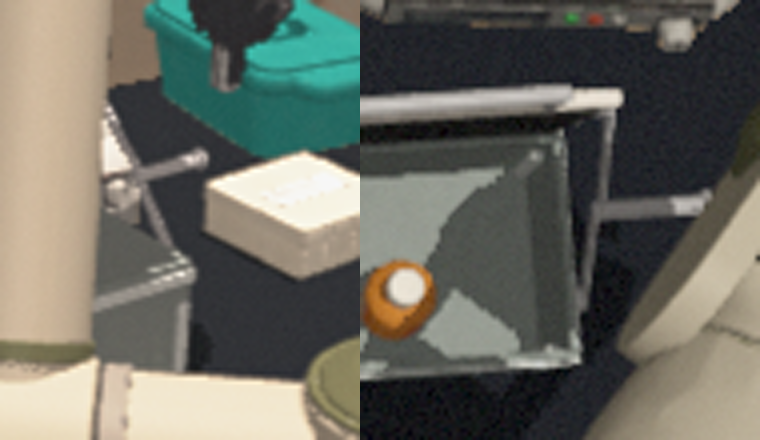

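The bottle stands in the chest (right crop, cap at (405,287)). The release bar runs from (603,210) to its collar at (705,203), and in the scene crop its collar is at (203,158).

```bash
python3 - <<'E'
from h import *
s=optics.capture("scene");t=optics.capture("top")
print(tri(t,(415.2,170.9),s,(350,159.7)))
a=onz(t,390.75,172.5,150);b=onz(t,415.5,170.9,150);print(a,b)
print(onz(t,330+45/4,120+287/4,103))
E
```

```text
(array([ 580.12748613, -246.00507833,  147.98327442]), np.float64(2.8549419178186617))
[ 574.79230153 -182.66011296  150.        ] [ 580.52655823 -244.9225654   150.        ]
[527.87087212 -64.52511537 103.        ]
```

play_rows:
  plan:
    - [18, 4, 0, 0, 0, -0.02, -1]
    - [18, 4, -8, 0, 0, -0.02, -1]
    - [4, 0, -20, 0, 0, 0, -1]
    - [0, 0, -18, 0, 0, 0, -1]
    - [0, 0, 0, 0, 0, 0, -1]

```text
time_s: 15.73
eef_pos: [579.0, -228.1, 188.9]
ee_rot: [0.006, 0.676, 0.737, -0.003]
force: [-0.8, 1.1, -0.6]
grip_width: -0.001
```

```bash
python3 -c "
from h import *
st()"
```

```text
t 15.73 tcp [ 579.  -228.1  188.9] ty [0.996 0.087 0.005] tz [ 0.006 -0.012 -1.   ] F [-0.8  1.1 -0.6] w -0.001 q [-0.56  0.55  1.25 -0.01  1.33 -0.65]
```

play_rows:
  plan:
    - [0, -1, -12, 0.01, 0, 0, -1]
    - [0, 0, -9, 0, 0, 0, -1]
    - [0, 0, -3, 0, 0, 0, -1]
    - [0, 0, -2, 0, 0, 0, -1]

```text
time_s: 16.07
eef_pos: [579.2, -229.6, 162.8]
ee_rot: [0.004, 0.675, 0.738, 0.002]
force: [0.1, -0.5, -0.2]
grip_width: 0.001
```

play_rows:
  plan:
    - [0, 0, -2, 0, 0, 0, -1]
    - [0, 0, -2, 0, 0, 0, -1]

```text
time_s: 16.23
eef_pos: [579.3, -229.9, 159.3]
ee_rot: [0.004, 0.675, 0.738, 0.002]
force: [-0.1, 0.4, -0.0]
grip_width: -0.002
```

play_rows:
  plan:
    - [0.5, 0, -1.5, 0, 0, 0, -1]
    - [0.5, 0, -1.5, 0, 0, 0, -1]

```text
time_s: 16.4
eef_pos: [580.5, -230.1, 156.8]
ee_rot: [0.005, 0.675, 0.738, 0.002]
force: [-0.7, -0.5, -0.2]
grip_width: -0.002
```

play_rows:
  plan:
    - [1, 0, -1.5, 0, 0, 0, -1]
    - [1, 0, -1.5, 0, 0, 0, -1]

```text
time_s: 16.57
eef_pos: [582.6, -230.2, 154.3]
ee_rot: [0.005, 0.675, 0.738, 0.002]
force: [-2.6, 1.7, 3.8]
grip_width: -0.001
```

```bash
python3 -c "
from h import *
st();collar()"
```

```text
t 16.57 tcp [ 582.6 -230.2  154.3] ty [0.996 0.089 0.01 ] tz [ 0.01  -0.004 -1.   ] F [-2.6  1.7  3.8] w -0.001 q [-0.56  0.59  1.28  0.    1.26 -0.65]
collar 345.0750652741514 159.86161879895562
```

play_rows:
  plan:
    - [1.5, 0, -2, 0, 0, 0, -1]
    - [1.5, 0, -2, 0, 0, 0, -1]
    - [1.5, 0, -2, 0, 0, 0, -1]

```text
time_s: 16.87
eef_pos: [587.7, -230.1, 148.8]
ee_rot: [0.006, 0.675, 0.738, 0.002]
force: [-1.9, 1.5, 3.8]
grip_width: 0.002
```

```bash
python3 -c "
from h import *
st();collar()"
```

```text
t 16.87 tcp [ 587.7 -230.1  148.8] ty [0.996 0.09  0.011] tz [ 0.011 -0.005 -1.   ] F [-1.9  1.5  3.8] w 0.002 q [-0.56  0.61  1.27  0.    1.25 -0.65]
collar 344.4021632251721 160.4038020321206
```

play_rows:
  plan:
    - [1.5, 0, -2.2, 0, 0, 0, -1]
    - [1.5, 0, -2.2, 0, 0, 0, -1]
    - [1.4, 0, -2.2, 0, 0, 0, -1]
    - [1.3, 0, -2.2, 0, 0, 0, -1]

```text
time_s: 17.25
eef_pos: [594.0, -230.0, 139.3]
ee_rot: [0.005, 0.675, 0.738, 0.002]
force: [-3.4, 1.2, 4.8]
grip_width: 0.003
```

play_rows:
  plan:
    - [1, 0, -2.2, 0, 0, 0, -1]
    - [1, 0, -2.2, 0, 0, 0, -1]
    - [0.8, 0, -2.2, 0, 0, 0, -1]
    - [0.7, 0, -2.2, 0, 0, 0, -1]

```text
time_s: 17.58
eef_pos: [597.7, -229.9, 129.8]
ee_rot: [0.005, 0.675, 0.738, 0.002]
force: [-3.5, 1.3, 5.5]
grip_width: -0.001
```

```bash
python3 - <<'E'
from h import *
st()
s=optics.capture("scene");t=optics.capture("top")
cv2.imwrite("pics/k1.png",np.hstack([cv2.resize(s["img"][100:220,300:390],None,fx=4,fy=4,interpolation=2),cv2.resize(t["img"][110:230,300:400],None,fx=4,fy=4,interpolation=2)]))
E
```

```text
t 17.58 tcp [ 597.7 -229.9  129.8] ty [0.996 0.09  0.01 ] tz [ 0.01  -0.004 -1.   ] F [-3.5  1.3  5.5] w -0.001 q [-0.55  0.65  1.26  0.    1.23 -0.64]
```

View pics/k1.png

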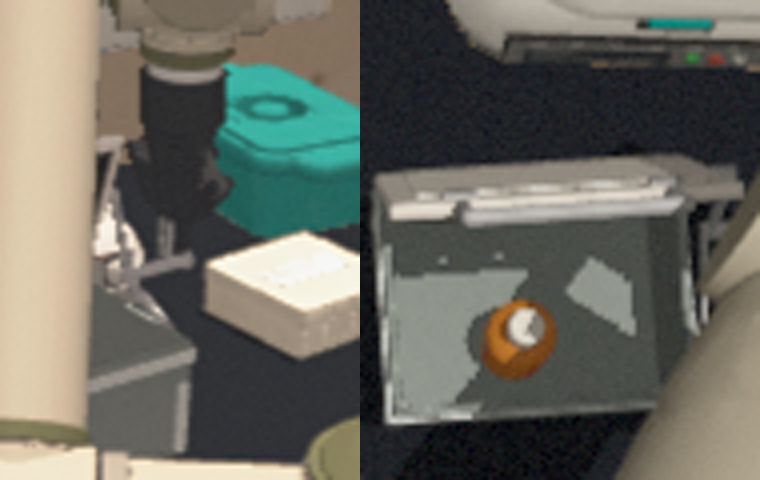

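Top crop: the lid handle is at (465–680, 210) and moving forward, and the stay is visibly folded. Push about 7 mm more.

play_rows:
  plan:
    - [0.6, 0, -2.2, 0, 0, 0, -1]
    - [0.5, 0, -2.2, 0, 0, 0, -1]
    - [0.4, 0, -2, 0, 0, 0, -1]

```text
time_s: 17.93
eef_pos: [599.4, -229.7, 123.5]
ee_rot: [0.005, 0.675, 0.738, 0.002]
force: [-4.9, 2.4, 6.2]
grip_width: -0.0
```

```bash
cat >> h.py <<'E'
def lid_from_top(t=None):
    # handle bar row in top image near column of its middle -> lid angle
    t=t or optics.capture("top"); g=np.linspace(0,1.5,301); a=np.array([.9978,.066]); best=[]
    hsv=cv2.cvtColor(t["img"],cv2.COLOR_BGR2HSV); br=(hsv[...,2]>175)&(hsv[...,1]<60)
    hx=np.array([436.2,-84])+190*a
    P=np.array([[hx[0]+(-190*np.cos(x)+5*np.sin(x))*a[0],hx[1]+(-190*np.cos(x)+5*np.sin(x))*a[1],110+190*np.sin(x)+5*np.cos(x)] for x in g])
    q=proj(t,P); rows=br[110:240,int(q[200,0])-8:int(q[200,0])+8].mean(1)
    r=[i+110 for i in range(130) if rows[i]>.5]; v=max(r); c=[k for k in r if k>v-5]
    print("handle rows",r[-12:], "theta(frontmost)",g[abs(q[:,1]-np.mean(c)).argmin()])
E
python3 -c "
from h import *
st();lid_from_top()"
```

```text
t 17.93 tcp [ 599.4 -229.7  123.5] ty [0.996 0.09  0.01 ] tz [ 0.01  -0.004 -1.   ] F [-4.9  2.4  6.2] w -0.0 q [-0.55  0.65  1.26  0.    1.22 -0.64]
handle rows [162, 163, 165, 166, 167, 168, 171, 172] theta(frontmost) 1.17
```

```bash
python3 - <<'E'
from h import *
t=optics.capture("top");a=np.array([.9978,.066]);hx=np.array([436.2,-84])+190*a
for x in(1.05,1.1,1.15,1.2,1.25,1.3,1.466):
    d=-190*np.cos(x)+5*np.sin(x); print(x,proj(t,[[hx[0]+d*a[0],hx[1]+d*a[1],110+190*np.sin(x)+5*np.cos(x)]]).round(1), (hx+d*a).round(1),round(110+190*np.sin(x)+5*np.cos(x),1))
print(cv2.cvtColor(t["img"],cv2.COLOR_BGR2GRAY)[155:180,340:356:3].T)
E
```

```text
1.05 [[356.7 180. ]] [535.8 -77.4] 277.3
1.1 [[356.8 175.9]] [544.2 -76.9] 281.6
1.15 [[356.9 171.8]] [552.9 -76.3] 285.5
1.2 [[356.9 167.6]] [561.7 -75.7] 288.9
1.25 [[356.9 163.4]] [570.7 -75.1] 291.9
1.3 [[356.9 159.1]] [579.9 -74.5] 294.4
1.466 [[356.6 144.7]] [610.9 -72.4] 299.5
[[153 152 153 154 156 156 154 157 154 182 196 150 184 216 211 192 134 133
  181 187 166 126  73  78 102]
 [153 153 155 153 156 156 153 154 160 171 169 156 188 211 209 185 111 142
  184 190 160 121  73  72  74]
 [151 151 155 154 156 157 153 156 175 173 146 168 199 212 208 177 110 151
  182 186 153 100  74  77  73]
 [151 153 152 154 157 155 154 155 185 195 150 181 209 215 205 168 120 165
  181 179 142  83  75  74  76]
 [153 154 154 155 154 154 154 156 195 205 149 180 214 212 201 157 123 170
  183 173 136  77  74  75  90]
 [153 152 155 154 156 156 155 152 180 195 150 184 216 213 192 130 130 178
  186 166 128  73  77  75 116]]
```

The handle bar is at rows 172–176 in the top image, so the lid is at about 1.13 rad with the stay broken. Lift off the bar and go above the handle.

play_rows:
  plan:
    - [-0.5, 0, 2, 0, 0, 0, -1]
    - [0, 0, 6, 0, 0, 0, -1]
    - [0, 0, 15, 0, 0, 0, -1]
    - [0, 0, 25, 0, 0, 0, -1]

```text
time_s: 18.37
eef_pos: [597.3, -228.8, 167.0]
ee_rot: [0.001, 0.675, 0.738, 0.001]
force: [0.9, -0.0, -0.4]
grip_width: -0.001
```

```bash
python3 - <<'E'
from h import *
st()
t=optics.capture("top")
print(cv2.cvtColor(t["img"],cv2.COLOR_BGR2GRAY)[155:185,340:356:5].T)
E
```

```text
t 18.37 tcp [ 597.3 -228.8  167. ] ty [0.996 0.089 0.003] tz [ 0.003  0.001 -1.   ] F [ 0.9 -0.  -0.4] w -0.001 q [-0.55  0.62  1.21  0.    1.32 -0.64]
[[152 152 152 153 155 157 156 155 151 182 197 152 185 215 212 192 136 134
  181 188 164 126  73  76  73  74  76  77  78  81]
 [152 153 153 155 156 156 155 155 166 176 165 161 192 213 208 178 111 151
  185 186 149 101  75  79  77  75  76  74  72  75]
 [152 152 153 152 156 156 156 154 195 207 148 180 211 213 202 164 121 168
  182 175 140  83  72  73  79 118 147 147 148 133]
 [153 152 153 155 153 155 154 151 181 195 150 184 215 213 193 133 129 177
  186 165 127  75  75  76 113 145 145 146 149 148]]
```

Lid stays put. Rise and go over the handle.

play_rows:
  plan:
    - [0, 0, 35, 0, 0, 0, -1]
    - [0, 0, 38, 0, 0, 0, -1]
    - [0, 0, 38, 0, 0, 0, -1]
    - [0, 0, 35, 0, 0, 0, -1]
    - [-8, 10, 15, 0, 0, 0, -0.3]

```text
time_s: 18.83
eef_pos: [589.8, -219.5, 340.2]
ee_rot: [0.004, 0.675, 0.738, 0.003]
force: [1.5, -0.4, 0.1]
grip_width: 0.132
```

play_rows:
  plan:
    - [-12, 30, 0, 0, 0, 0, -0.3]
    - [-12, 35, 0, 0, 0, 0, -0.3]
    - [-10, 35, 0, 0, 0, 0, -0.3]
    - [-6, 25, 0, 0, 0, -0.02, -0.3]
    - [0, 8, 0, 0, 0, 0, -0.3]

```text
time_s: 19.25
eef_pos: [548.0, -83.4, 347.5]
ee_rot: [0.011, 0.684, 0.729, 0.005]
force: [-0.6, 0.8, 0.2]
grip_width: 0.353
```

```bash
python3 -c "
from h import *
st()"
```

```text
t 19.25 tcp [548.  -83.4 347.5] ty [0.998 0.064 0.023] tz [ 0.024 -0.008 -1.   ] F [-0.6  0.8  0.2] w 0.353 q [-0.36  0.32  1.2   0.    1.6  -0.43]
```

play_rows:
  plan:
    - [0, 1, -12, 0.008, 0.024, 0, -0.3]
    - [0, 0, -18, 0, 0, 0, -0.3]
    - [0, 0, -10, 0, 0, 0, -0.3]
    - [0, 0, 0, 0, 0, 0, -0.3]

```text
time_s: 19.58
eef_pos: [548.8, -82.4, 305.5]
ee_rot: [-0.0, 0.683, 0.73, -0.0]
force: [0.4, -0.8, 0.3]
grip_width: 0.352
```

```bash
python3 - <<'E'
from h import *
st()
s=optics.capture("scene");t=optics.capture("top")
cv2.imwrite("pics/h1.png",np.hstack([cv2.resize(s["img"][80:200,290:380],None,fx=4.4,fy=4.4,interpolation=2),cv2.resize(t["img"][110:230,300:390],None,fx=4.4,fy=4.4,interpolation=2)]))
E
```

```text
t 19.58 tcp [548.8 -82.4 305.5] ty [ 0.998  0.067 -0.001] tz [-0.001  0.    -1.   ] F [ 0.4 -0.8  0.3] w 0.352 q [-0.36  0.34  1.27 -0.    1.53 -0.43]
```

View pics/h1.png

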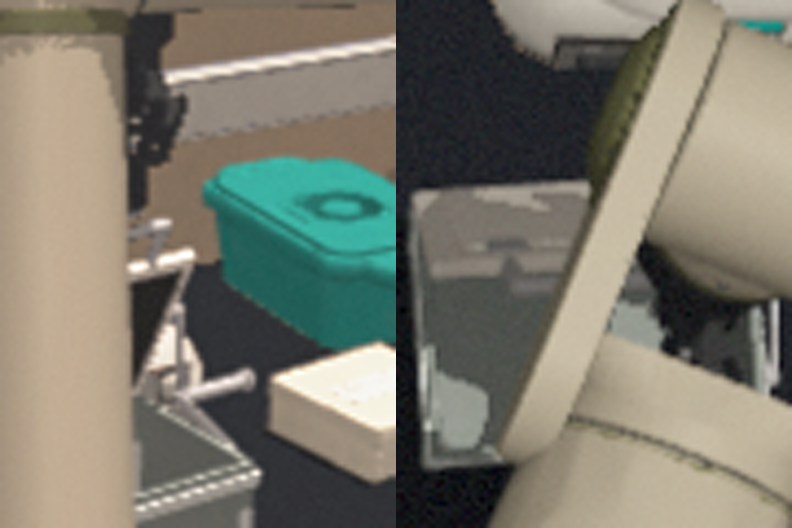

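Scene crop: handle's right end at (163,226) below the hand; the stay is folded, bar at (245,380). Check the angle by projection.

```bash
python3 - <<'E'
from h import *
s=optics.capture("scene");a=np.array([.9978,.066]);n=np.array([-.066,.9978]);hx=np.array([436.2,-84])+190*a
for x in(1.05,1.1,1.15,1.2):
    d=-190*np.cos(x)+5*np.sin(x); p=hx+d*a-60*n; print(x,(proj(s,[[*p,110+190*np.sin(x)+5*np.cos(x)]])-[290,80])*4.4)
E
```

```text
1.05 [[182.32588963 236.06912185]]
1.1 [[175.91185504 227.20404019]]
1.15 [[169.34593442 218.8505123 ]]
1.2 [[162.64995842 211.03016567]]
```

play_rows:
  plan:
    - [-1, 0, -10, 0, 0, 0, -0.3]
    - [0, 0, -10, 0, 0, 0, -0.3]
    - [0, 0, -4, 0, 0, 0, -0.3]

```text
time_s: 19.98
eef_pos: [549.0, -83.8, 284.1]
ee_rot: [0.003, 0.684, 0.73, 0.001]
force: [0.4, 0.2, -0.4]
grip_width: 0.35
```

play_rows:
  plan:
    - [-1, 0, -8, 0, 0, 0, -0.3]
    - [0, 0, -6, 0, 0, 0, -0.3]
    - [0, 0, 0, 0, 0, 0, -0.3]

```text
time_s: 20.23
eef_pos: [547.5, -83.9, 267.3]
ee_rot: [0.002, 0.684, 0.73, 0.001]
force: [0.5, -0.5, 0.5]
grip_width: 0.349
```

play_rows:
  plan:
    - [0, 0, -2, 0, 0, 0, -0.6]
    - [0, 0, 0, 0, 0, 0, -1]
    - [0, 0, 0, 0, 0, 0, -1]
    - [0, 0, 0, 0, 0, 0, -1]
    - [0, 0, 0, 0, 0, 0, -1]
  grip_force: 25

```text
time_s: 20.65
eef_pos: [547.6, -83.8, 264.7]
ee_rot: [0.002, 0.683, 0.73, 0.001]
force: [1.0, -0.0, -2.8]
grip_width: 0.105
```

```bash
python3 -c "
from h import *
th(st())"
```

```text
t 20.65 tcp [547.6 -83.8 264.7] ty [0.998 0.066 0.004] tz [ 0.004 -0.002 -1.   ] F [ 1.  -0.  -2.8] w 0.105 q [-0.36  0.35  1.35 -0.    1.43 -0.43]
th x/z/both 1.119 1.116 1.119
```

play_rows:
  plan:
    - [-13, -0.9, -7, 0, 0, 0, -1]
    - [-13, -0.9, -8, 0, 0, 0, -1]
    - [-12, -0.8, -9, 0, 0, 0, -1]
    - [-11.5, -0.8, -10, 0, 0, 0, -1]

```text
time_s: 20.98
eef_pos: [500.3, -88.1, 233.6]
ee_rot: [0.008, 0.683, 0.731, 0.003]
force: [1.2, -0.4, 1.2]
grip_width: 0.109
```

```bash
python3 -c "
from h import *
th(st())"
```

```text
t 20.98 tcp [500.3 -88.1 233.6] ty [0.998 0.068 0.016] tz [ 0.016 -0.007 -1.   ] F [ 1.2 -0.4  1.2] w 0.109 q [-0.41  0.26  1.56  0.    1.3  -0.47]
th x/z/both 0.8210000000000001 0.8160000000000001 0.8190000000000001
```

play_rows:
  plan:
    - [-11.5, -0.7, -10, 0, 0.015, 0, -1]
    - [-10.5, -0.6, -11, 0, 0, 0, -1]
    - [-9.5, -0.6, -11.5, 0, 0, 0, -1]
    - [-8.5, -0.5, -12.3, 0, 0, 0, -1]

```text
time_s: 21.32
eef_pos: [463.0, -91.6, 189.2]
ee_rot: [0.01, 0.683, 0.731, 0.002]
force: [8.4, 0.5, -4.1]
grip_width: 0.103
```

```bash
python3 -c "
from h import *
th(st())"
```

```text
t 21.32 tcp [463.  -91.6 189.2] ty [0.998 0.068 0.017] tz [ 0.018 -0.011 -1.   ] F [ 8.4  0.5 -4.1] w 0.103 q [-0.44  0.23  1.73 -0.    1.17 -0.51]
th x/z/both 0.512 0.512 0.512
```

play_rows:
  plan:
    - [-7, 0, -13, 0.008, 0.015, 0, -1]
    - [-6, 0, -13.5, 0, 0, 0, -1]
    - [-5, 0, -13.5, 0, 0, 0, -1]
    - [-3.5, 0, -12, 0, 0, 0, -1]

```text
time_s: 21.65
eef_pos: [442.6, -93.3, 137.9]
ee_rot: [0.007, 0.683, 0.731, 0.001]
force: [2.9, -0.1, -0.8]
grip_width: 0.104
```

```bash
python3 -c "
from h import *
th(st())"
```

```text
t 21.65 tcp [442.6 -93.3 137.9] ty [0.998 0.068 0.012] tz [ 0.013 -0.008 -1.   ] F [ 2.9 -0.1 -0.8] w 0.104 q [-0.47  0.25  1.85 -0.    1.03 -0.53]
th x/z/both 0.23500000000000001 0.219 0.22
```

play_rows:
  plan:
    - [-3, 0, -12, 0.008, 0.012, 0, -1]
    - [-1.7, 0, -10, 0, 0, 0, -1]
    - [-1, 0, -8, 0, 0, 0, -1]
    - [0, 0, -3, 0, 0, 0, -1]

```text
time_s: 21.98
eef_pos: [437.4, -93.6, 103.3]
ee_rot: [0.001, 0.683, 0.731, 0.001]
force: [-1.6, 0.5, 0.2]
grip_width: 0.101
```

```bash
python3 -c "
from h import *
th(st())"
```

```text
t 21.98 tcp [437.4 -93.6 103.3] ty [0.998 0.068 0.002] tz [ 0.002  0.    -1.   ] F [-1.6  0.5  0.2] w 0.101 q [-0.47  0.3   1.89  0.    0.95 -0.54]
th x/z/both 0.089 0.034 0.034
```

play_rows:
  plan:
    - [0, 0, -2, 0, 0, 0, -1]
    - [0, 0, -2, 0, 0, 0, -1]

```text
time_s: 22.15
eef_pos: [437.3, -93.7, 99.0]
ee_rot: [-0.0, 0.682, 0.731, 0.0]
force: [-7.9, 0.7, 18.8]
grip_width: 0.106
```

play_rows:
  plan:
    - [0, 0, -1.2, 0, 0, 0, -1]

```text
time_s: 22.23
eef_pos: [437.3, -93.7, 98.8]
ee_rot: [-0.0, 0.682, 0.731, 0.0]
force: [-8.7, 3.2, 23.8]
grip_width: 0.102
```

play_rows:
  plan:
    - [0, 0, -1, 0, 0, 0, -1]

```text
time_s: 22.32
eef_pos: [437.2, -93.7, 99.0]
ee_rot: [-0.0, 0.682, 0.731, 0.0]
force: [-6.8, 1.8, 13.1]
grip_width: 0.1
```

The lid has seated on the rim. Open and clear.

play_rows:
  plan:
    - [0, 0, 0.5, 0, 0, 0, -0.3]
    - [0, 0, 0, 0, 0, 0, -0.3]
    - [0, 0, 0, 0, 0, 0, -0.3]

```text
time_s: 22.57
eef_pos: [437.7, -93.8, 100.6]
ee_rot: [0.0, 0.682, 0.731, 0.0]
force: [0.3, -0.1, -1.0]
grip_width: 0.35
```

play_rows:
  plan:
    - [0, 0, 15, 0, 0, 0, -0.3]
    - [0, 0, 30, 0, 0, 0, -0.3]
    - [0, 0, 35, 0, 0, 0, -0.3]
    - [-10, -10, 35, 0, 0, 0, -0.3]
    - [-15, -30, 10, 0, 0, 0, -0.3]

```text
time_s: 22.98
eef_pos: [410.8, -130.6, 227.8]
ee_rot: [-0.004, 0.681, 0.732, -0.001]
force: [1.3, -1.2, 0.9]
grip_width: 0.349
```

play_rows:
  plan:
    - [-15, -35, 0, 0, 0, 0, -0.3]
    - [-15, -35, 0, 0, 0, 0, -0.3]
    - [-15, -35, 0, 0, 0, 0, -0.3]
    - [-5, -10, 0, 0, 0, 0, -0.3]
    - [0, 0, 0, 0, 0, 0, -0.3]

```text
time_s: 23.4
eef_pos: [357.3, -253.9, 232.6]
ee_rot: [0.001, 0.681, 0.732, -0.001]
force: [0.3, 0.4, 0.4]
grip_width: 0.352
```

```bash
python3 - <<'E'
from h import *
import pickle
st()
t=optics.capture("top");t0=pickle.load(open("top.pkl","rb"))
d=cv2.absdiff(t["img"],t0["img"]).max(2)[140:280,180:430]
cv2.imwrite("pics/end.png",np.vstack([cv2.resize(t["img"][140:280,180:430],None,fx=2.1,fy=2.1,interpolation=2),cv2.cvtColor(cv2.resize(d,None,fx=2.1,fy=2.1),cv2.COLOR_GRAY2BGR)]))
E
```

```text
t 23.4 tcp [ 357.3 -253.9  232.6] ty [ 0.997  0.072 -0.   ] tz [ 0.    -0.003 -1.   ] F [0.3 0.4 0.4] w 0.352 q [-0.89  0.12  1.74 -0.    1.28 -0.96]
```

View pics/end.png

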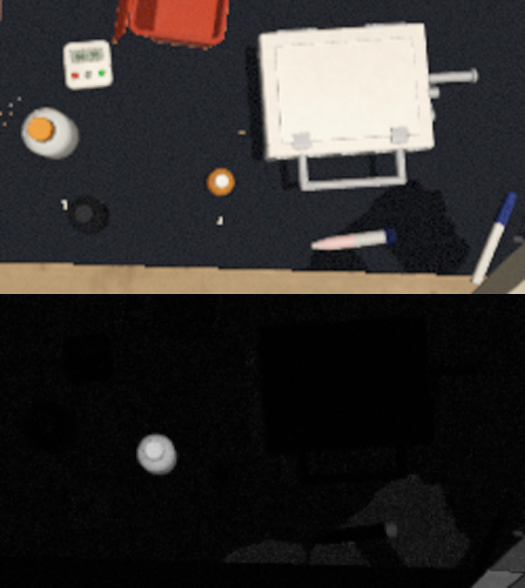

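The lid at (345,95) and its handle at (355,185) differ from the first picture by nothing, so the lid is fully shut. Only the small bottle's old spot (157,453) and the arm's shadow changed. Handing in.

```bash
python3 -c "
from h import *
print(ctrl.finish_job())"
```

```text
the job is handed in; nothing more can be done
None
```

The job is handed in after about 23.4 s. I raised the lid by its handle to about 1.467 rad until the stay locked and let go. I then stood the larger orange bottle in the chest, broke the stay by pushing its release bar, and lowered the lid by the handle until it seated. The hand-in gave no verdict.

**What the checks showed:**
- **Locked stay:** the release bar jumped up when the stay snapped, and its position stayed the same through the release and the bottle placing.
- **Stay forces:** the highest force I read at the handle near the stop was about 8 N, under the 15 N slip limit. Breaking the stay took about 6 N down (8 N in all). I did not measure the foot's position directly.
- **Bottle:** in the top view it stood upright about 24 mm in front of the chest's middle. It could not be seen after the lid closed.
- **Lid shut:** in the last top picture the lid and handle look the same as at the start. The bystanders in view had not moved; the white rack was outside that crop, and the arm never went near it.

**What went less well:**
- The first handle grip was only at the fingertips, so I redid it deeper.
- The bottle touched down with about 15 N, against the 35 N limit.
- The lid was pressed onto the rim with up to 24 N before I let go. At seating, the hand was about 2 mm higher than when I first gripped the shut lid; I put that down to the bar slipping in the pads.

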